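# Wedge a core insert tight in its polishing fixture

### The arm

A 6-joint arm with a two-finger parallel gripper is mounted at the origin on the work surface. World frame = base frame: x ahead of the robot, y to its left, z up, the work surface at z = 0. Lengths are in mm, angles in rad, forces in N, time in s.
With the tool pointing down it reaches from about 400 to 925 mm from the base axis. Payload 12.5 kg.
Tool frame: the origin (TCP) lies midway between the tips of the shut fingers; the grasp point (between the pads) lies 19 mm behind it (env.grip_depth is the distance from the TCP to the grasp point, in mm); z points along the fingers, y is the line along which they close (so a half turn about z gives the same grasp; the last joint's range is limited). The gripper opens to 95 mm and grips with 3 to 60 N. Pads are 20 mm wide; open, the fingers measure 119 mm over their backs; the gripper's body (75 mm by 180 mm) begins 59 mm behind the grasp point.
Start: joints at [-1.377, 0.491, 1.559, -0, 1.092, -0.106], TCP at [184.604, -597.133, 214.661] pointing down, gripper open.
Joint ranges: [-3.1, 3.1], [-0.84, 2.19], [0.05, 2.79], [-1.13, 4.28], [0.06, 2.93], [-2.69, 2.69]. Speed limits (rad/s): [2.22, 2.22, 2.79, 3.14, 3.14, 3.14].

### API

Orientations are given as [roll, pitch, yaw] about the fixed x, y, z axes, in that order (R = Rz(yaw) Ry(pitch) Rx(roll)).
In Python, from cell import monitor, viewer, order, env gives the robot as it stands.
- The arm moves only by the tool move_arm, never from a script. Its argument "moves" is one flat list of numbers, 4 for each row, row after row: the shift along the tool's x, y, z normalised to -1 to 1, where 1 is 0.15 m, then the turn about the tool's z normalised to -1 to 1, where 1 is pi/2 rad. A call has 1 to 10 rows; each row shifts and turns the commanded pose from where the row before left it, along the tool's axes as they then stand; what a row does not reach is not made up. A row lasts 1/8 s, in which the tool goes at most 62.5 mm and 10.7 degrees, less where a joint would pass 70% of its speed; a pose out of reach is approached as far as the arm can. A call with a number of a shift or a turn outside -1 to 1 is refused whole. A call with a gripper value outside its range is refused whole. "claw" is the finger opening in mm, from 0 to 95.1, set as the call begins (left out, the last holds). The fingers move at their own pace and stop on an object; the grip force is fixed at half the most. Time passes only in rows, so rows that do not move let the fingers close. It gives the time, the measured TCP pose, the force, the opening and the grip force at its end, in the units of the state.
- monitor.state(): the state, without advancing time (a new reading comes with each control period).
- viewer.read_camera(name): name is "side" or "top" or "wrist"; returns the picture (384x512x3 uint8, red, green, blue); there is no depth.
- viewer.camera_info(name): a dict with "K" (3x3 intrinsics, pixels), "dist_coeffs" ([k1, k2, p1, p2, k3] as OpenCV has them; the pictures are not rectified), "camera_from_world" (4x4, takes a point from world to camera coordinates). Camera axes: x right, y down, z forward; pixel columns grow to the right and rows downward; lengths in mm; the calibration is good to about 2 mm. A picture is of the moment at which its call begins: read the wrist's pose just before it. camera_info takes no time and is no camera call; for the wrist camera it gives the pose at the moment of the call.
- order.job_done(): hands the job in; it is judged then, once.
The state is a dict: "t": time; "joints": joint angles; "qvel": joint speeds; "tau": joint torques, N m; "eef_pos": TCP position; "tcp_rot": TCP orientation; "ft_force": force on the tool from outside, world axes, zero at the start; "moment": the same for the moment, N m; "opening": opening from 0.0 (shut) to 1.0 (fully open); "grip_force": force on a finger pad.
Only numpy, scipy, OpenCV 4.12 (cv2) and the standard library are available. Lean on these libraries where they do the work, as an engineer would, in place of code of your own. Each camera call takes 0.05 s, during which the arm holds its last target. There are 200 camera calls.

### The job

The core insert is stuck against the wrong wall of its polishing fixture: push the knock-out pin all the way in to shift it and let the pin spring back. Then lower the tapered wedge from the wooden stand toe first into the keyway beside the insert, its sloping face against the sloping keyway back, let go, and tap it down with the brass plug until the insert is hard against the far wall and the wedge locks tight. Leave the plug standing upright on the bench; the gripper and plug must not touch the insert, and the other things stay where they are.

Things in the scene. Friction and masses are not known exactly. Their poses are not given: they have to be found in the camera images.
- fixture: Dark steel fixture screwed to the bench. Origin at the underside. Base 92 (x) x 104 (y, -54 to +50) x 12 mm. A pocket lies between the far (datum) wall at +y and the thick wedge wall at -y (inner face y=-22.5, outer y=-44 mm); both span x +-38 and are 46 mm high from the bench. End stops at x=+-23.5 mm, 32 mm high, guide the insert along y
- datum (a point): Top middle of the datum wall's inner face: fixture point (0, 22, 46) mm; the wall is 18 mm thick. The insert must end hard against this face
- slot (a point): Middle of the wedge slot's mouth: fixture point (0, -22.4, 46) mm, with 1.4 mm to spare each way in y once the pin has moved the insert. The wedge's origin enters here, axes parallel to the fixture's; when home it is at y=-19. The keyway in the wedge wall is 26 mm wide in x; its back slopes from y=-22.7 mm at the pocket floor (z=12) to y=-28.9 at the top (z=46)
- knockout (a joint): Knock-out pin: how far it is pushed in, m; 0 out, 0.012 fully in. Slides along the fixture's +y; a spring throws it back when released (about 1 N at rest, 3 N fully in; with the insert in front about 8 N in all)
- knockout_head (a point): Centre of the outer face of the pin's round head (20 mm diameter, 6 mm thick, axis along the fixture's y, 30 mm above the bench), which stands 18 mm out of the wedge wall's outer face when at rest; press it towards the fixture's +y, e.g. with the shut fingers pointing down beside it
- insert: Hardened steel core insert: block 44 (x) x 36 (y) x 34 mm with a 30 x 24 x 8 mm mirror-faced core on top, 0.42 kg. Origin at the centre of its underside, on the pocket floor (z=12 mm). Its centre starts at fixture y about -4.5 mm, against the wedge wall; the full pin stroke takes it to +2.3 or more, the driven wedge to +4 (home)
- wedge: Steel wedge standing toe down in one of the stand's three pockets (which one varies). 75 mm tall, 22 mm wide (x, parallel faces, to grip), 10 mm thick at the toe. Origin: centre of the toe's underside. +y face (y=+5 mm) upright, goes against the insert; -y face slopes, y=-5 mm at the toe, 0.18 mm further out per mm of height. 0.2 kg
- wedge_head (a point): Centre of the wedge's flat top, 22 (x) x 22.5 (y) mm, 75 mm above the toe. Let go, it stands loosely with the toe some 20 to 30 mm above the bench; a few taps of 15 to 20 N drive it down until the toe stops about 17 to 19 mm up, jammed
- stand: Wooden stand, 74 (x) x 150 (y) x 28 mm, fixed, origin at the centre of its underside; three pockets 26 (x) x 18 (y) mm, 20 mm deep, at y=-46, 0, +46 mm hold wedge, bar and dowel upright, toes 8 mm above the bench
- plug: Brass lapping plug standing on the bench: round, 95 mm tall; lower body 30 mm diameter, 44 mm tall; handle above 16 mm diameter from 46 to 82 mm, knob 20 mm diameter from 85 to 95 mm. Origin at the centre of its flat underside, which does the tapping. 0.3 kg
- bar: Bystander: parallel steel bar 22 x 12 x 70 mm, upright in the stand; origin at its underside
- dowel: Bystander: steel dowel, 12 mm diameter, 78 mm tall, upright in the stand; origin at its underside
- jar: Bystander: small jar, 38 mm diameter, 45 mm tall, standing on the bench; origin at its underside
- block: Bystander: dark steel square block 30 x 30 x 40 mm, standing on the bench; origin at its underside
- stone1: Bystander: white ceramic stone stick 100 (x) x 10 x 6 mm, lying on the bench; origin at the centre of its underside
- stone2: Bystander: a second stone stick, the same
- tray: Green tray of files, 100 (x) x 150 (y) x 22 mm, fixed; origin at the centre of its underside; an obstacle only

How it is judged:
By the outcome, as a careful person would: the job done as asked, in the order asked, and still so for the second after the job is handed in, with the robot touching nothing.
It also fails if it takes over 66 s, if anything falls off the work surface, if the arm or the gripper's body presses on something with over 40 N, if the wrist force passes 120 N, or if a joint passes its speed limit or range.

## Working session

There is one attempt and no reset: what is moved stays moved. The work goes in short steps, Python scripts to look and compute and a tool call to move; the robot and the scene stay as the last step left them, time stands still between calls to the robot, and variables do not carry over. Pictures are saved under pics/ and viewed, at most 12 in all, crops included, and the job is handed in when it is done.

Besides the shell and the picture viewer there is one more tool, called after "Call:" as a command line: name --argument value ..., lists and objects as JSON in quotes. move_arm: Moves the arm, as the interface text tells. Scaled input: -1 to 1 covers 0.15 m each way for a shift and pi/2 rad each way for a turn. Its arguments: {"type":"object","properties":{"moves":{"type":"array"},"claw":{"type":"number"}},"required":["moves"]}

```bash
ls; mkdir -p pics; python3 - <<'E'
from cell import monitor, viewer, order, env
import cv2,numpy as np
np.set_printoptions(precision=4,suppress=True)
print(monitor.state())
for n in ("side","top"):
    im=viewer.read_camera(n); cv2.imwrite(f"pics/{n}0.png",cv2.cvtColor(im,cv2.COLOR_RGB2BGR))
    i=viewer.camera_info(n); print(n,i)
a=cv2.imread("pics/top0.png");cv2.imwrite("pics/top0b.png",cv2.resize(a,(800,600),interpolation=cv2.INTER_CUBIC))
a=cv2.imread("pics/side0.png");cv2.imwrite("pics/side0b.png",cv2.resize(a,(800,600),interpolation=cv2.INTER_CUBIC))
E
```

```text
pics
{'t': 0.0, 'joints': array([-1.3766,  0.4916,  1.5595, -0.    ,  1.0916, -0.1056]), 'qvel': array([-0.0023, -0.0011,  0.0006,  0.0012, -0.0007,  0.0003]), 'tau': array([  0.0011, -61.2639, -25.8181,   0.0693,   0.0482,  -0.0001]), 'eef_pos': array([ 184.5655, -596.875 ,  214.0446]), 'tcp_rot': array([-3.1405, -0.0001,  0.2998]), 'ft_force': array([ 0.1958, -0.0725,  0.3843]), 'moment': array([ 0.0095, -0.0111,  0.0197]), 'grip_force': 0.0, 'opening': 0.9974361916580698}
side {'K': array([[378.7621,   0.    , 250.9469],
       [  0.    , 378.7621, 190.578 ],
       [  0.    ,   0.    ,   1.    ]]), 'dist_coeffs': array([0.038, 0.   , 0.   , 0.   , 0.   ]), 'camera_from_world': array([[   0.8593,   -0.511 ,    0.0201, -460.273 ],
       [  -0.3421,   -0.6036,   -0.7202,  238.3317],
       [   0.3802,    0.612 ,   -0.6935,  855.0878],
       [   0.    ,    0.    ,    0.    ,    1.    ]])}
top {'K': array([[371.4813,   0.    , 254.6485],
       [  0.    , 371.4813, 198.0073],
       [  0.    ,   0.    ,   1.    ]]), 'dist_coeffs': array([-0.0941,  0.    ,  0.    ,  0.    ,  0.    ]), 'camera_from_world': array([[  -0.089 ,   -0.996 ,    0.0012,   38.0648],
       [  -0.9759,    0.087 ,   -0.2   ,  532.5153],
       [   0.1991,   -0.019 ,   -0.9798, 1137.3696],
       [   0.    ,    0.    ,    0.    ,    1.    ]])}
```

View pics/top0b.png

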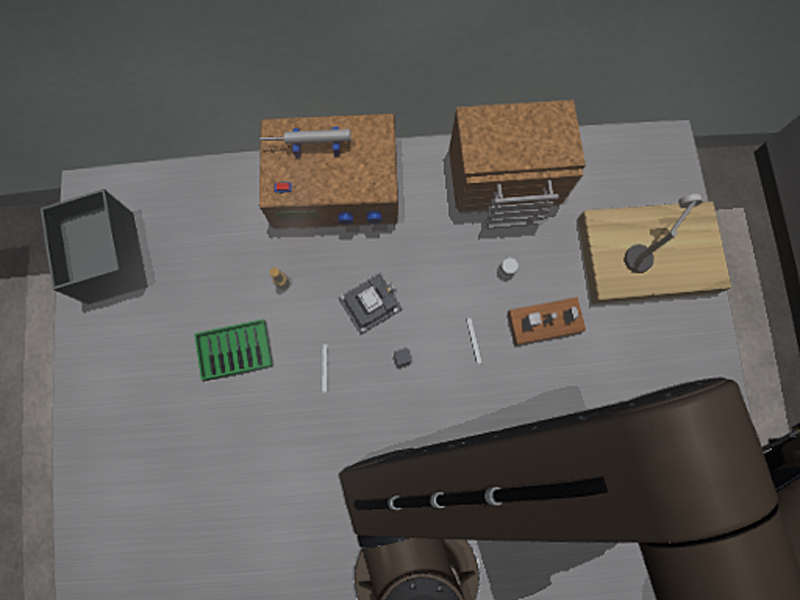

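View pics/side0b.png

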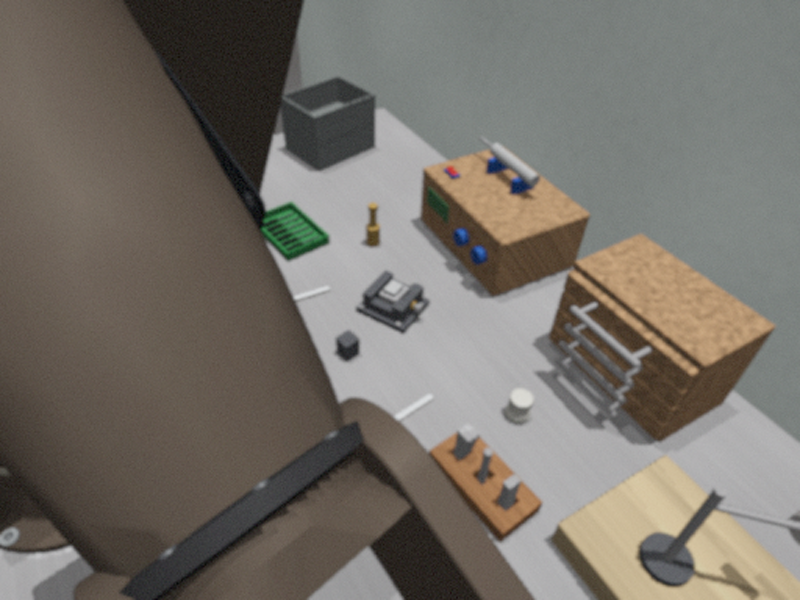

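The top view shows the plug at about (280,277), the fixture at (370,302) with its pin head towards the upper right at (393,290), the stand at (547,322) and the jar at (509,268). The side view agrees, with the pin head at (413,303). The big block is probably the wedge, at one of the stand's ends. I'll get rough positions first, then move in with the wrist camera.

```bash
cat > h.py <<'E'
from cell import monitor, viewer, order, env
import cv2, numpy as np
from scipy.spatial.transform import Rotation as Rot
np.set_printoptions(precision=2,suppress=True)
def ray(info,uv):
    T=np.array(info["camera_from_world"]);R=T[:3,:3];t=T[:3,3]
    p=cv2.undistortPoints(np.array(uv,float).reshape(-1,1,2),np.array(info["K"]),np.array(info["dist_coeffs"])).reshape(-1,2)
    d=np.c_[p,np.ones(len(p))]@R; return -R.T@t,d
def onplane(info,uv,z):
    c,d=ray(info,uv); return c+d*((z-c[2])/d[:,2])[:,None]
def proj(info,P):
    T=np.array(info["camera_from_world"])
    return cv2.projectPoints(np.array(P,float).reshape(-1,1,3),cv2.Rodrigues(T[:3,:3])[0],T[:3,3],np.array(info["K"]),np.array(info["dist_coeffs"]))[0].reshape(-1,2)
def snap(name,fn):
    info=viewer.camera_info(name); im=viewer.read_camera(name)
    b=cv2.cvtColor(im,cv2.COLOR_RGB2BGR); cv2.imwrite(f"pics/{fn}.png",b); np.save(f"pics/{fn}.npy",info,allow_pickle=True)
    return b,info
def load(fn): return cv2.imread(f"pics/{fn}.png"),np.load(f"pics/{fn}.npy",allow_pickle=True).item()
def tool(target,yaw=None):
    "world delta to target -> tool-frame delta in units of 0.15 m; yaw in rad -> units of pi/2"
    s=monitor.state(); R=Rot.from_euler('xyz',s["tcp_rot"])
    d=R.inv().apply(np.array(target)-s["eef_pos"])/150
    return d
E
python3 - <<'E'
from h import *
i=viewer.camera_info("top")
q=np.array([[280,277],[393,290],[370,302],[370,297],[547,322],[535,320],[552,316],[572,314],[509,268],[402,358]])*.64
for a,z in zip(q,[50,30,0,54,28,70,70,70,45,40]): print(a/.64,onplane(i,[a],z))
w=viewer.camera_info("wrist"); s=monitor.state()
T=w["camera_from_world"];R=T[:3,:3]; print("cam",-R.T@T[:3,3],R,w["K"])
print(Rot.from_euler('xyz',s["tcp_rot"]).as_matrix(), s["eef_pos"])
E
```

```text
[280. 277.] [[625.28 229.84  50.  ]]
[393. 290.] [[581.09  -3.35  30.  ]]
[370. 302.] [[566.21  47.87   0.  ]]
[370. 297.] [[564.8  45.5  54. ]]
[547. 322.] [[ 484.24 -319.73   28.  ]]
[535. 320.] [[ 483.93 -284.05   70.  ]]
[552. 316.] [[ 489. -320.   70.]]
[572. 314.] [[ 489.41 -361.81   70.  ]]
[509. 268.] [[ 603.43 -250.72   45.  ]]
[402. 358.] [[434.89  -9.05  40.  ]]
cam [ 258.99 -574.93  384.73] [[ 0.3  -0.96 -0.  ]
 [-0.92 -0.28  0.28]
 [-0.26 -0.08 -0.96]] [[313.94   0.   256.05]
 [  0.   313.94 192.5 ]
 [  0.     0.     1.  ]]
[[ 0.96  0.3  -0.  ]
 [ 0.3  -0.96  0.  ]
 [ 0.   -0.   -1.  ]] [ 184.55 -596.92  214.12]
```

Call:
move_arm --moves '[0.35,-0.163,0,0,0.35,-0.163,0,0,0.35,-0.163,0,0,0.35,-0.163,0,0,0.35,-0.163,0,0,0.35,-0.163,0,0,0.35,-0.163,0,0,0,0,0,0,0,0,0,0]'

```text
t: 1.23
eef_pos: [484.9, -325.1, 214.3]
tcp_rot: [-3.141, 0.001, 0.3]
ft_force: [-0.2, -0.9, -0.7]
opening: 1.001
grip_force: 0.0
```

```bash
python3 - <<'E'
from h import *
print(monitor.state()["eef_pos"],monitor.state()["qvel"])
b,i=snap("wrist","w1")
cv2.imwrite("pics/w1b.png",cv2.resize(b,(800,600),interpolation=cv2.INTER_CUBIC))
E
```

```text
[ 484.93 -325.08  214.35] [-0.03 -0.    0.    0.    0.   -0.  ]
```

View pics/w1b.png

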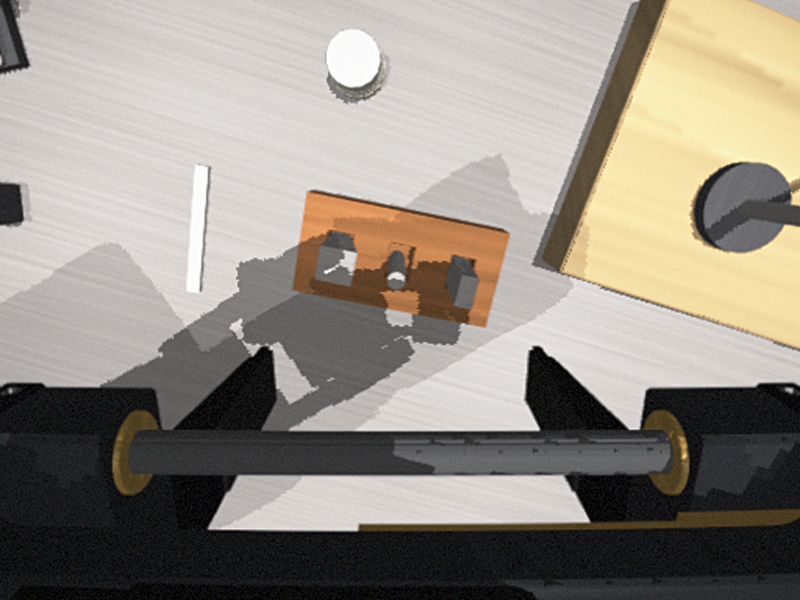

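```bash
python3 - <<'E'
from h import *
b,i=load("w1")
hsv=cv2.cvtColor(b,cv2.COLOR_BGR2HSV)
m=((hsv[...,0]>4)&(hsv[...,0]<15)&(hsv[...,1]>150)).astype(np.uint8)
cs,_=cv2.findContours(m,0,2); c=max(cs,key=cv2.contourArea); r=cv2.minAreaRect(c)
box=cv2.boxPoints(r); print(box/.64)
P=onplane(i,box,28);print(P, P.mean(0))
e=[P[k]-P[(k+1)%4] for k in range(4)]; print([np.linalg.norm(x) for x in e],[np.degrees(np.arctan2(x[1],x[0])) for x in e])
cv2.imwrite("pics/w1c.png",cv2.resize(b[110:220,175:340],None,fx=4.8,fy=4.8,interpolation=cv2.INTER_CUBIC))
E
```

```text
[[336.32 276.87]
 [361.17 245.81]
 [437.2  306.63]
 [412.35 337.69]]
[[ 465.04 -282.18   28.  ]
 [ 493.03 -293.48   28.  ]
 [ 465.33 -361.5    28.  ]
 [ 435.82 -351.07   28.  ]] [ 464.8  -322.06   28.  ]
[np.float64(30.18745782498562), np.float64(73.44379126909287), np.float64(31.304539788925247), np.float64(74.82408659782016)] [np.float64(158.02758784995441), np.float64(67.84201575676677), np.float64(-19.46606796088053), np.float64(-112.98707664009352)]
```

View pics/w1c.png

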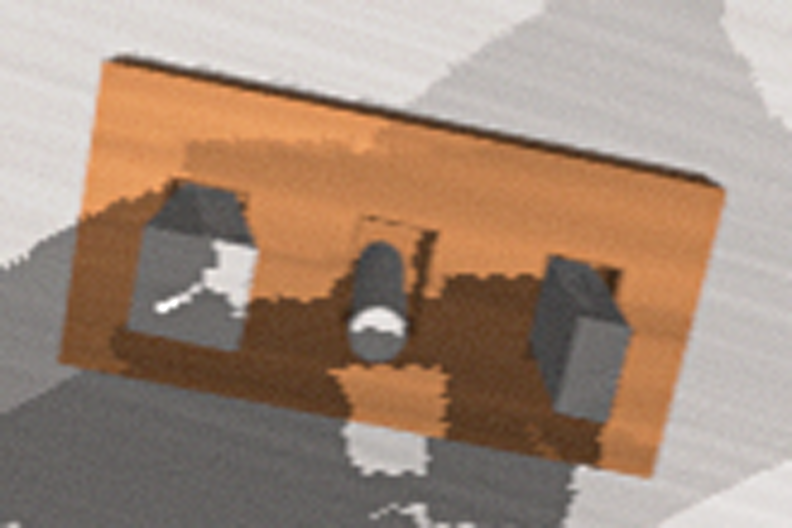

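```bash
python3 - <<'E'
from h import *
b,i=load("w1")
f=lambda q:np.array(q,float)/4.8+[175,110]
S=onplane(i,f([[105,60],[722,188],[655,478],[60,362]]),28)
W=onplane(i,f([[143,230],[255,245],[240,350],[128,328]]),83)
W28=onplane(i,f([[185,180],[240,195]]),28)
B=onplane(i,f([[583,318],[630,330],[608,420],[558,408]]),78)
c=S.mean(0); v=(S[1]+S[2]-S[0]-S[3])[:2]; v/=np.linalg.norm(v); u=np.array([-v[1],v[0]])
print("stand",c,np.degrees(np.arctan2(v[1],v[0])), [np.linalg.norm(S[k]-S[k-1]) for k in range(4)])
for n,X in (("W",W),("W28",W28),("B",B)):
    print(n,X.mean(0)); print(np.c_[(X-c)[:,:2]@v,(X-c)[:,:2]@u])
cam,_=ray(i,[[0,0]]);print(cam)
E
```

```text
stand [ 489.97 -324.09   28.  ] -84.33366073396617 [np.float64(74.03253454002144), np.float64(148.14597174034014), np.float64(73.87668235834651), np.float64(150.43048217556156)]
W [ 486.33 -283.19   83.  ]
[[-52.7   10.42]
 [-29.93  11.92]
 [-29.09 -10.32]
 [-52.54 -10.34]]
W28 [ 498.16 -277.94   28.  ]
[[-51.83  13.16]
 [-38.42  12.25]]
B [ 493.56 -368.66   78.  ]
[[ 39.68   9.49]
 [ 49.94   8.97]
 [ 50.14 -11.11]
 [ 39.08 -10.65]]
[ 559.41 -302.9   384.91]
```

```bash
cat >> h.py <<'E'
def plan(n,target,yaw_deg,cmd=None):
    "rows of tool shifts/turns for n equal straight steps to a world target; cmd=(pos,yaw) of the present command"
    s=monitor.state(); p,y=(s["eef_pos"],np.degrees(s["tcp_rot"][2])) if cmd is None else cmd
    d=(np.array(target,float)-p)/n; dy=(yaw_deg-y+180)%360-180; out=[]
    for k in range(n):
        a=np.radians(y+dy*k/n); c,q=np.cos(a),np.sin(a)
        out+=[round(v,3) for v in ((c*d[0]+q*d[1])/150,(q*d[0]-c*d[1])/150,-d[2]/150,-dy/n/90)]
    print([float(v)+0.0 for v in out], "mm/row",np.linalg.norm(d),"deg/row",dy/n)
E
python3 -c "
from h import *
plan(10,[623,68,214],120)"
```

```text
[0.166, -0.224, 0.0, -0.114, 0.203, -0.19, 0.0, -0.114, 0.234, -0.151, 0.0, -0.114, 0.257, -0.107, 0.0, -0.114, 0.272, -0.059, 0.0, -0.114, 0.278, -0.01, 0.0, -0.114, 0.275, 0.04, 0.0, -0.114, 0.264, 0.088, 0.0, -0.114, 0.244, 0.134, 0.0, -0.114, 0.216, 0.175, 0.0, -0.114] mm/row 41.72203432239647 deg/row 10.285089731252423
```

Call:
move_arm --moves '[0.166,-0.224,0.0,-0.114,0.203,-0.19,0.0,-0.114,0.234,-0.151,0.0,-0.114,0.257,-0.107,0.0,-0.114,0.272,-0.059,0.0,-0.114,0.278,-0.01,0.0,-0.114,0.275,0.04,0.0,-0.114,0.264,0.088,0.0,-0.114,0.244,0.134,0.0,-0.114,0.216,0.175,0.0,-0.114]' --claw 0

```text
t: 2.52
eef_pos: [624.7, 68.0, 214.6]
tcp_rot: [-3.141, 0.0, 2.094]
ft_force: [-0.0, 0.4, -0.0]
opening: 0.026
grip_force: 0.0
```

Call:
move_arm --moves '[0,0,0,0,0,0,0,0]'

```text
t: 2.78
eef_pos: [624.1, 67.0, 214.5]
tcp_rot: [-3.141, 0.0, 2.088]
ft_force: [-0.1, -0.3, 0.0]
opening: 0.002
grip_force: 0.0
```

```bash
python3 - <<'E'
from h import *
b,i=snap("wrist","w2")
cv2.imwrite("pics/w2b.png",cv2.resize(b,(800,600),interpolation=cv2.INTER_CUBIC))
E
```

```text
(no output)
```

View pics/w2b.png

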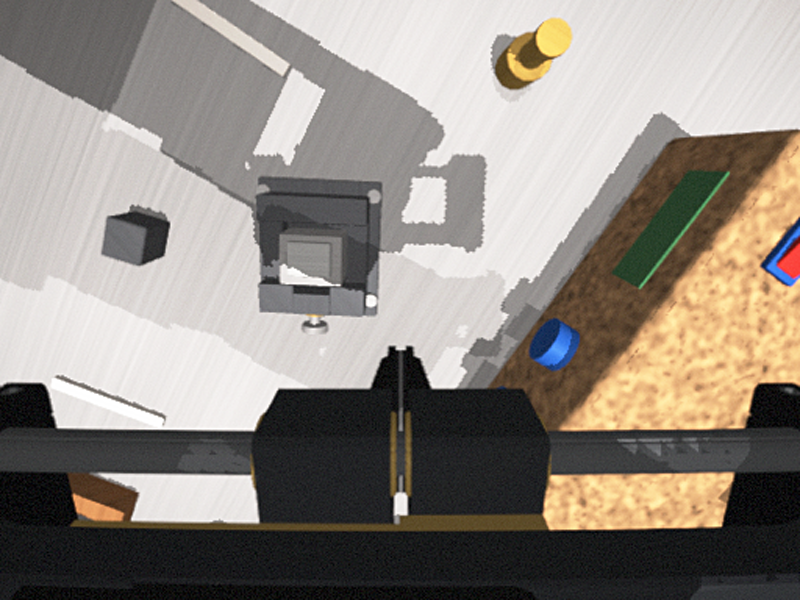

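The fixture is at (320,245), its pin head at (315,327), the plug base at (515,70) with its knob at (553,38), and the block at (135,237). The tall cork box lies to the right. I'll crop in on the fixture to measure its corners.

```bash
python3 - <<'E'
from h import *
b,i=load("w2")
cv2.imwrite("pics/w2c.png",cv2.resize(b[108:218,155:255],None,fx=5.4,fy=5.4,interpolation=cv2.INTER_CUBIC))
print(onplane(i,np.array([[490,390],[670,135]])*.64,0))
E
```

```text
[[747.24   6.47   0.  ]
 [753.03 251.94   0.  ]]
```

View pics/w2c.png

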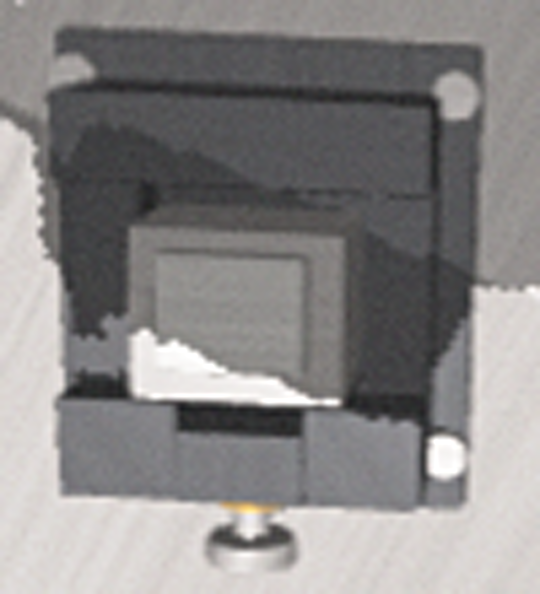

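```bash
python3 - <<'E'
from h import *
b,i=load("w2")
f=lambda q:np.array(q,float)/5.4+[155,108]
U=[[52,90],[432,102],[430,195],[60,180],[60,395],[62,493],[418,508],[177,433],[302,437]]
F=np.array([[-38,40],[38,40],[38,22],[-38,22],[-38,-22.5],[-38,-44],[38,-44],[-13,-28.9],[13,-28.9]])
P=onplane(i,f(U),46)[:,:2]
def fit(F,P):
    a=F-F.mean(0);b_=P-P.mean(0);th=np.arctan2((a[:,0]*b_[:,1]-a[:,1]*b_[:,0]).sum(),(a*b_).sum())
    R=np.array([[np.cos(th),-np.sin(th)],[np.sin(th),np.cos(th)]]);return np.degrees(th),R,P.mean(0)-R@F.mean(0)
th,R,t=fit(F,P);print("fixture",th,t);print((P-t)@R-F)
print(((onplane(i,f([[55,28],[483,47],[465,508]]),12)[:,:2]-t)@R))
g=lambda q,z:(onplane(i,f(q),z)[:,:2]-t)@R
print("insert top z46",g([[130,228],[352,240],[346,405],[132,395]],46)); print("core",g([[155,250],[305,258]],54))
print("head",g([[205,545],[299,548],[252,572]],30))
# plug by colour
hsv=cv2.cvtColor(b,cv2.COLOR_BGR2HSV);m=((hsv[...,0]>17)&(hsv[...,0]<32)&(hsv[...,1]>140)).astype(np.uint8);m[:,400:]=0;m[100:]=0
m=cv2.morphologyEx(m,cv2.MORPH_CLOSE,np.ones((5,5)));cs,_=cv2.findContours(m,0,2);c=max(cs,key=cv2.contourArea);print(cv2.boundingRect(c),cv2.contourArea(c))
cv2.imwrite("pics/w2p.png",cv2.resize(b[5:65,305:375],None,fx=8,fy=8,interpolation=cv2.INTER_CUBIC))
E
```

```text
fixture 26.84914035402218 [563.29  48.13]
[[ 0.54 -0.58]
 [-0.56  0.5 ]
 [-0.39  0.23]
 [ 1.66 -0.21]
 [ 0.4  -0.02]
 [ 0.17  0.25]
 [-0.95  0.62]
 [-0.43 -0.6 ]
 [-0.44 -0.2 ]]
[[-46.13  49.89]
 [ 45.86  50.07]
 [ 45.7  -53.84]]
insert top z46 [[-22.47  12.8 ]
 [ 22.22  12.47]
 [ 21.58 -21.8 ]
 [-22.66 -21.81]]
core [[-15.68   9.94]
 [ 13.9    9.74]]
head [[-10.93 -59.47]
 [  9.92 -59.14]
 [ -0.5  -65.31]]
(317, 12, 48, 44) 1159.0
```

View pics/w2p.png

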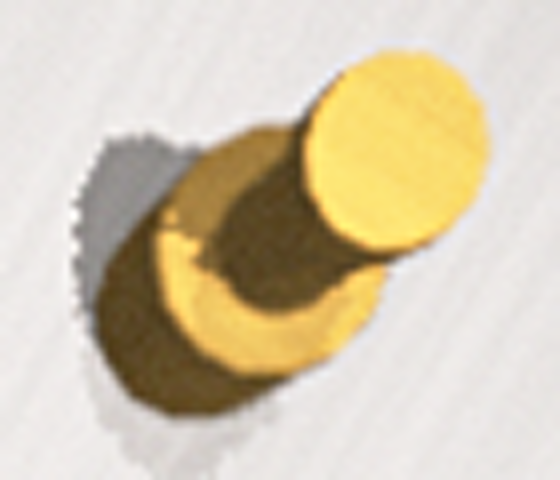

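```bash
python3 - <<'E'
from h import *
b,i=load("w2")
print("knob",onplane(i,[[305+397/8,5+150/8]],95),"body",onplane(i,[[305+270/8,5+252/8]],44))
th=np.radians(26.85);R=np.array([[np.cos(th),-np.sin(th)],[np.sin(th),np.cos(th)]]);t=np.array([563.3,48.1])
for n,p in dict(head=[0,-62],far=[0,-80],slot=[0,-22.4],whead=[0,-28.6]).items(): print(n,t+R@p)
s=monitor.state();print(s["eef_pos"],s["tcp_rot"])
q=t+R@np.array([0,-90]);plan(4,[*q,150],116.85);plan(4,[*q,24],116.85,(np.array([*q,150]),116.85))
E
```

```text
knob [[625.85 231.41  95.  ]] body [[625.61 230.73  44.  ]]
head [591.3   -7.22]
far [599.43 -23.28]
slot [573.42  28.11]
whead [576.22  22.58]
[624.1   66.81 214.57] [-3.14  0.    2.09]
[-0.127, -0.111, 0.108, 0.008, -0.128, -0.109, 0.108, 0.008, -0.13, -0.108, 0.108, 0.008, -0.131, -0.106, 0.108, 0.008] mm/row 29.977631700540485 deg/row -0.6858488612341347
[0.0, 0.0, 0.21, 0.0, 0.0, 0.0, 0.21, 0.0, 0.0, 0.0, 0.21, 0.0, 0.0, 0.0, 0.21, 0.0] mm/row 31.5 deg/row 0.0
```

Call:
move_arm --moves '[-0.127,-0.111,0.108,0.008,-0.128,-0.109,0.108,0.008,-0.13,-0.108,0.108,0.008,-0.131,-0.106,0.108,0.008,0,0,0.217,0,0,0,0.217,0,0,0,0.217,0,0,0,0.217,0,0,0,0,0,0,0,0,0]'

```text
t: 4.08
eef_pos: [604.8, -31.6, 20.8]
tcp_rot: [3.141, 0.001, 2.039]
ft_force: [1.1, -0.7, 0.6]
opening: 0.006
grip_force: 0.0
```

```bash
cat >> h.py <<'E'
TH=np.radians(26.85);RF=np.array([[np.cos(TH),-np.sin(TH)],[np.sin(TH),np.cos(TH)]]);TF=np.array([563.3,48.1])
def fx():
    s=monitor.state();p=s["eef_pos"];print("fix",(p[:2]-TF)@RF,p[2],"yaw",np.degrees(s["tcp_rot"][2]),"f",RF.T@s["ft_force"][:2],s["ft_force"][2],"t",s["t"],"op",s["opening"]*95.1,"g",s["grip_force"])
E
python3 -c "
from h import *
fx();fx()"
```

```text
fix [  1.   -89.81] 20.784395622592832 yaw 116.81066559523138 f [ 0.67 -1.15] 0.6394675358476694 t 4.075 op 0.5545121706202214 g 0.0
fix [  1.   -89.81] 20.784395622592832 yaw 116.81066559523138 f [ 0.67 -1.15] 0.6394675358476694 t 4.075 op 0.5545121706202214 g 0.0
```

Call:
move_arm --moves '[0.05,-0.007,0,0,0.05,0,0,0,0.02,0,0,0,0.02,0,0,0,0.02,0,0,0,0.02,0,0,0,0,0,0,0]'

```text
t: 4.95
eef_pos: [591.7, -7.3, 19.9]
tcp_rot: [3.141, 0.001, 2.04]
ft_force: [1.4, -2.8, 3.1]
opening: 0.006
grip_force: 1.8
```

```bash
python3 -c "
from h import *
fx()"
```

```text
fix [  0.31 -62.21] 19.89366345605198 yaw 116.8950847712564 f [ 0.03 -3.13] 3.120160553055183 t 4.95 op 0.5465797045305227 g 1.817758361758024
```

Call:
move_arm --moves '[0.014,0,0,0,0.01,0,0,0,0,0,0,0]'

```text
t: 5.32
eef_pos: [590.9, -5.5, 20.0]
tcp_rot: [3.14, 0.003, 2.04]
ft_force: [5.0, -14.3, 1.4]
opening: 0.004
grip_force: 7.3
```

Call:
move_arm --moves '[0.01,0,0,0,0,0,0,0]'

```text
t: 5.58
eef_pos: [590.9, -5.2, 20.1]
tcp_rot: [3.139, 0.005, 2.04]
ft_force: [5.4, -22.6, 0.2]
opening: 0.005
grip_force: 11.3
```

Call:
move_arm --moves '[0.01,0,0,0,0,0,0,0]'

```text
t: 5.82
eef_pos: [590.9, -4.9, 20.1]
tcp_rot: [3.138, 0.006, 2.041]
ft_force: [7.5, -30.5, -1.1]
opening: 0.002
grip_force: 15.4
```

```bash
python3 -c "
from h import *
fx()"
```

```text
fix [  0.63 -59.77] 20.134463189413008 yaw 116.91776023469767 f [ -7.13 -30.62] -1.116818913753497 t 5.825 op 0.21615945867466832 g 15.357326567173004
```

```bash
python3 - <<'E'
from h import *
p=TF+RF@np.array([0.5,-87]);c=(np.array([*p,150]),116.85)
plan(8,[486.3,-282.6,150],95.67,c)
E
```

```text
[-0.144, -0.182, 0.0, 0.029, -0.153, -0.175, 0.0, 0.029, -0.161, -0.168, 0.0, 0.029, -0.168, -0.16, 0.0, 0.029, -0.175, -0.152, 0.0, 0.029, -0.182, -0.144, 0.0, 0.029, -0.189, -0.136, 0.0, 0.029, -0.195, -0.127, 0.0, 0.029] mm/row 34.86396737961031 deg/row -2.647500000000001
```

Call:
move_arm --moves '[-0.1,0,0,0,-0.1,0,0,0,0,0,-0.217,0,0,0,-0.217,0,0,0,-0.217,0,0,0,-0.217,0]' --claw 50

```text
t: 6.58
eef_pos: [601.6, -27.9, 150.6]
tcp_rot: [-3.141, -0.001, 2.04]
ft_force: [-0.1, 0.2, -0.2]
opening: 0.519
grip_force: 0.0
```

```bash
python3 - <<'E'
from h import *
b,i=snap("wrist","w3"); th=RF
pr=lambda x,y,z:proj(i,[[*(TF+RF@np.array([x,y])),z]])[0]
print([pr(x,y,46) for x,y in ((-38,22),(38,22),(38,-44),(-38,-44),(0,0))])
c=pr(0,0,46).astype(int);x0,y0=max(c[0]-75,0),max(c[1]-60,0);print(x0,y0)
cv2.imwrite("pics/w3c.png",cv2.resize(b[y0:y0+120,x0:x0+150],None,fx=5,fy=5,interpolation=cv2.INTER_CUBIC))
E
```

```text
[array([210.69,  65.15]), array([303.06,  65.26]), array([300.13, 145.43]), array([213.35, 145.32]), array([256.82,  92.91])]
181 32
```

View pics/w3c.png

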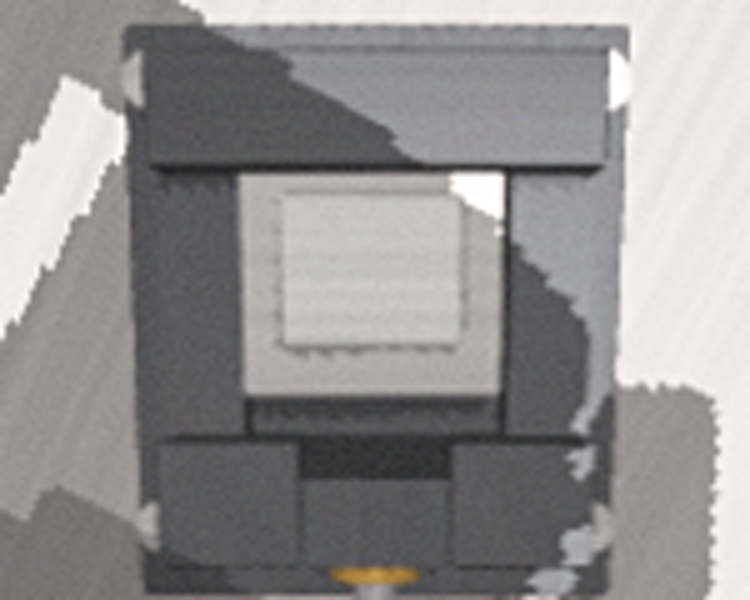

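Call:
move_arm --moves '[-0.144,-0.182,0.0,0.029,-0.153,-0.175,0.0,0.029,-0.161,-0.168,0.0,0.029,-0.168,-0.16,0.0,0.029,-0.175,-0.152,0.0,0.029,-0.182,-0.144,0.0,0.029,-0.189,-0.136,0.0,0.029,-0.195,-0.127,0.0,0.029,0,0,0,0,0,0,0,0]'

```text
t: 7.88
eef_pos: [486.0, -281.2, 149.6]
tcp_rot: [-3.141, -0.001, 1.676]
ft_force: [0.5, -0.5, 0.4]
opening: 0.532
grip_force: 0.0
```

```bash
python3 - <<'E'
from h import *
b,i=load("w3")
print("insert -y edge",[(onplane(i,[[255,32+v/5]],46)[0,:2]-TF)@RF for v in (390,396)], "datum",(onplane(i,[[255,32+165/5]],46)[0,:2]-TF)@RF, "keyback",(onplane(i,[[255,32+479/5]],46)[0,:2]-TF)@RF)
E
```

```text
insert -y edge [array([ -1.53, -13.96]), array([ -1.53, -14.95])] datum [-1.54 22.07] keyback [ -1.52 -28.88]
```

Call:
move_arm --moves '[-0.009,0.003,0.2,0.004,0,0,0.2,0,0,0,0.15,0,0,0,0.101,0,0,0,0,0]'

```text
t: 8.5
eef_pos: [486.6, -282.1, 51.5]
tcp_rot: [-3.14, -0.001, 1.67]
ft_force: [0.0, -0.3, -0.3]
opening: 0.527
grip_force: 0.0
```

Call:
move_arm --moves '[0,0,0,0,0,0,0,0,0,0,0,0,0,0,0,0]' --claw 0

```text
t: 9.0
eef_pos: [486.7, -283.0, 52.6]
tcp_rot: [3.141, 0.001, 1.67]
ft_force: [0.8, 0.3, 4.5]
opening: 0.229
grip_force: 30.0
```

Call:
move_arm --moves '[0,0,-0.1,0,0,0,-0.2,0,0,0,-0.25,0,0,0,-0.2,0,0,0,0,0,0,0,0,0]'

```text
t: 9.75
eef_pos: [486.2, -282.6, 164.1]
tcp_rot: [-3.141, -0.001, 1.669]
ft_force: [-0.7, -0.3, -1.8]
opening: 0.231
grip_force: 30.0
```

```bash
python3 - <<'E'
from h import *
s=monitor.state();print(s)
b,i=snap("wrist","w4")
R=Rot.from_euler('xyz',s["tcp_rot"]).as_matrix()
def tp(x,y,z): return proj(i,[s["eef_pos"]+R@np.array([x,y,z])])[0]
for n,q in dict(tl=(10.6,-11,-31),tr=(10.6,11,-31),bl=(10.6,-11,44),br=(10.6,11,44),tcp=(0,0,0)).items(): print(n,tp(*q))
c=tp(10,0,10).astype(int);print(c)
x0,y0=c[0]-50,c[1]-60;print(x0,y0)
cv2.imwrite("pics/w4c.png",cv2.resize(b[y0:y0+100,x0:x0+100],None,fx=6,fy=6,interpolation=cv2.INTER_CUBIC))
E
```

```text
{'t': 9.75, 'joints': array([-0.64,  0.46,  1.77, -0.  ,  0.91, -0.74]), 'qvel': array([-0.  ,  0.02,  0.  ,  0.  ,  0.  ,  0.  ]), 'tau': array([  0.05, -58.49, -23.58,   0.04,   0.11,   0.  ]), 'eef_pos': array([ 486.17, -282.58,  164.07]), 'tcp_rot': array([-3.14, -0.  ,  1.67]), 'ft_force': array([-0.69, -0.28, -1.82]), 'moment': array([ 0.03, -0.12, -0.  ]), 'grip_force': 29.97546216007322, 'opening': 0.2309151742208774}
tl [233.38 244.48]
tr [278.63 244.5 ]
bl [240.69 198.95]
br [271.45 198.96]
tcp [256.03 238.12]
[256 216]
206 156
```

View pics/w4c.png

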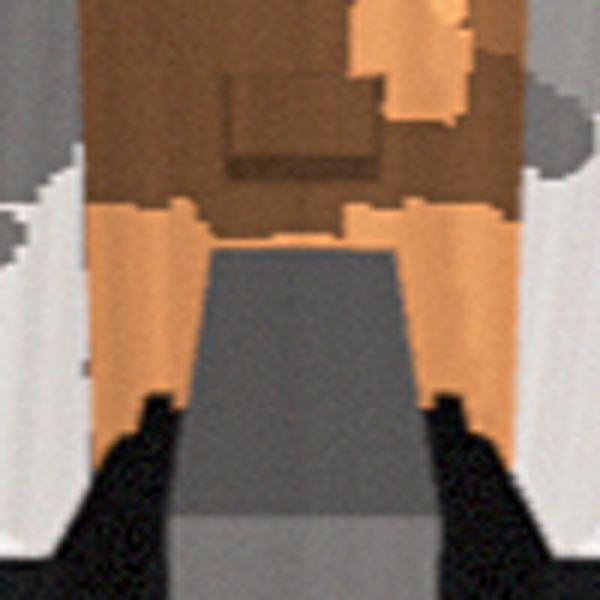

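```bash
python3 - <<'E'
from h import *
from scipy.optimize import least_squares
_,i=load("w4");p=np.array([486.17,-282.58,164.07]);R=Rot.from_euler('xyz',[-3.1412,-0.0005,1.669]).as_matrix()
M=np.array([[206+211/6,156+250/6],[206+394/6,156+250/6],[206+168/6,156+515/6],[206+440/6,156+515/6]])-[0.,0.4]+[0.5/6,0.5/6]
def f(q):
    x,y,z,t=q
    pts=[[x+t*75,y-11,z],[x+t*75,y+11,z],[x,y-11,z-75],[x,y+11,z-75]]
    return np.r_[(np.array([proj(i,[p+R@np.array(a)])[0] for a in pts])-M).ravel(),(z-44)/1.0,t/.01]
r=least_squares(f,[10,0,44,0]);print(r.x,r.fun)
E
```

```text
[12.08  0.34 44.08 -0.  ] [-0.08 -0.15  0.22 -0.12 -0.06  0.08 -0.04  0.12  0.08 -0.28]
```

```bash
python3 - <<'E'
from h import *
p=TF+RF@np.array([-0.3,-29.5]);print(p)
plan(9,[*p,150],116.85)
E
```

```text
[576.36  21.64]
[0.218, 0.089, 0.01, -0.026, 0.214, 0.098, 0.01, -0.026, 0.21, 0.106, 0.01, -0.026, 0.205, 0.115, 0.01, -0.026, 0.2, 0.123, 0.01, -0.026, 0.195, 0.131, 0.01, -0.026, 0.189, 0.139, 0.01, -0.026, 0.184, 0.147, 0.01, -0.026, 0.177, 0.154, 0.01, -0.026] mm/row 35.2870662076183 deg/row 2.3549915002419683
```

Call:
move_arm --moves '[0.218,0.089,0.01,-0.026,0.214,0.098,0.01,-0.026,0.21,0.106,0.01,-0.026,0.205,0.115,0.01,-0.026,0.2,0.123,0.01,-0.026,0.195,0.131,0.01,-0.026,0.189,0.139,0.01,-0.026,0.184,0.147,0.01,-0.026,0.177,0.154,0.01,-0.026,0,0,0,0]'

```text
t: 11.05
eef_pos: [576.9, 23.1, 149.6]
tcp_rot: [-3.14, -0.001, 2.04]
ft_force: [-1.8, -1.6, -1.4]
opening: 0.226
grip_force: 30.0
```

Call:
move_arm --moves '[0,0,0.15,0,0,0,0.15,0,0,0,0,0,0,0,0,0]'

```text
t: 11.55
eef_pos: [577.2, 20.7, 106.5]
tcp_rot: [-3.142, 0.0, 2.036]
ft_force: [-0.2, 0.8, -2.3]
opening: 0.229
grip_force: 30.0
```

```bash
python3 - <<'E'
from h import *
fx()
E
```

```text
fix [  0.08 -30.7 ] 106.47267426129575 yaw 116.67533960079261 f [0.21 0.78] -2.322429722271147 t 11.55 op 21.768484938461977 g 29.97548472136259
```

```bash
python3 - <<'E'
from h import *
fx();b,i=snap("wrist","w5");fx()
s=monitor.state()
pr=lambda x,y,z:proj(i,[[*(TF+RF@np.array([x,y])),z]])[0]
print([pr(x,y,46) for x,y in ((-38,22),(38,22),(-22,-15.7),(22,-15.7),(-13,-22.5),(13,-22.5))])
c=pr(0,-10,46).astype(int);x0,y0=c[0]-65,c[1]-50;print(x0,y0)
cv2.imwrite("pics/w5c.png",cv2.resize(b[y0:y0+95,x0:x0+130],None,fx=6,fy=6,interpolation=cv2.INTER_CUBIC))
E
```

```text
fix [  0.08 -30.7 ] 106.47267426129575 yaw 116.67533960079261 f [0.21 0.78] -2.322429722271147 t 11.55 op 21.768484938461977 g 29.97548472136259
fix [  0.28 -30.68] 106.78916997402206 yaw 116.68660220050468 f [ 0.01 -0.73] -1.200978901277973 t 11.6 op 22.125504210159363 g 29.97542130877264
[array([204.14, 137.4 ]), array([308.18, 137.12]), array([227.42, 187.18]), array([285.15, 187.03]), array([239.38, 195.7 ]), array([273.24, 195.62])]
191 129
```

View pics/w5c.png

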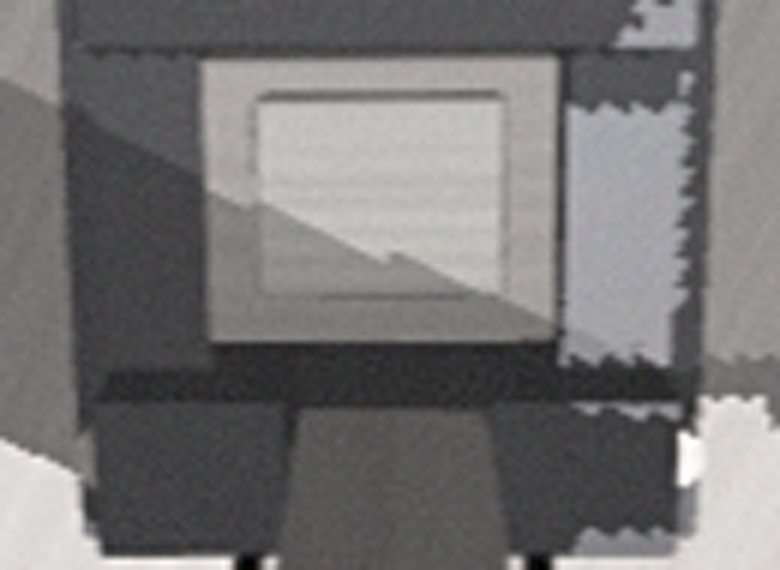

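```bash
python3 - <<'E'
from h import *
_,i=load("w5")
g=lambda u,v,z:(onplane(i,[[191+u/6,129+v/6]],z)[0,:2]-TF)@RF
for z in (61.5,62.6,63.5): print("toe",z,g(298,408,z),g(490,408,z))
print("ins",g(210,342,46),g(555,342,46),"datum",g(200,49,46),g(600,49,46),"wall",g(110,401,46),g(600,401,46))
E
```

```text
toe 61.5 [-11.21 -18.86] [ 11.74 -18.92]
toe 62.6 [-11.15 -18.53] [ 11.68 -18.59]
toe 63.5 [-11.11 -18.26] [ 11.63 -18.32]
ins [-23.06 -14.77] [ 20.72 -14.88] datum [-23.22  22.1 ] [25.44 21.97] wall [-36.11 -22.54] [ 26.65 -22.71]
```

Call:
move_arm --moves '[0.011,-0.002,0.03,0,0,0,0.04,0,0,0,0.05,0,0,0,0.05,0,0,0,0,0,0,0,0,0]'

```text
t: 12.35
eef_pos: [576.2, 22.6, 80.7]
tcp_rot: [-3.142, 0.0, 2.037]
ft_force: [0.0, -0.6, -1.5]
opening: 0.231
grip_force: 30.0
```

```bash
python3 -c "
from h import *
fx()"
```

```text
fix [ -0.03 -28.6 ] 80.66441505955382 yaw 116.71736473165743 f [-0.23 -0.52] -1.4593164547261726 t 12.35 op 21.97120233634096 g 29.97547783772461
```

Call:
move_arm --moves '[0.003,0,0.02,0,0.003,0,0.02,0,0.002,0,0.015,0,0,0,0,0]'

```text
t: 12.85
eef_pos: [575.5, 23.7, 72.2]
tcp_rot: [-3.141, -0.0, 2.037]
ft_force: [0.5, 0.6, -1.2]
opening: 0.227
grip_force: 30.0
```

```bash
python3 -c "
from h import *
fx()"
```

```text
fix [ -0.15 -27.27] 72.22342356283282 yaw 116.71810559049257 f [0.7  0.32] -1.1823830401210742 t 12.85 op 21.58446693914409 g 29.975504324538633
```

Call:
move_arm --moves '[0.001,0,0.014,0,0,0,0,0]'

```text
t: 13.1
eef_pos: [575.4, 23.9, 70.2]
tcp_rot: [-3.141, -0.0, 2.037]
ft_force: [0.2, 1.2, -2.2]
opening: 0.23
grip_force: 30.0
```

Call:
move_arm --moves '[0,0,0,0,0,0,0,0,0,0,0,0]' --claw 45

```text
t: 13.48
eef_pos: [575.6, 23.7, 70.5]
tcp_rot: [3.141, 0.0, 2.037]
ft_force: [-0.3, 0.5, -0.1]
opening: 0.46
grip_force: 0.0
```

Call:
move_arm --moves '[0,0,-0.1,0,0,0,-0.2,0,0,0,-0.25,0,0,0,0,0,0,0,0,0]'

```text
t: 14.1
eef_pos: [575.3, 23.8, 153.0]
tcp_rot: [3.141, 0.0, 2.037]
ft_force: [0.1, -0.5, -0.8]
opening: 0.473
grip_force: 0.0
```

```bash
python3 - <<'E'
from h import *
fx();b,i=snap("wrist","w6")
pr=lambda x,y,z:proj(i,[[*(TF+RF@np.array([x,y])),z]])[0]
print([pr(x,y,100) for x,y in ((-11,-15),(11,-15),(11,-37.5),(-11,-37.5))])
c=pr(0,-20,70).astype(int);x0,y0=c[0]-65,c[1]-60;print(x0,y0)
cv2.imwrite("pics/w6c.png",cv2.resize(b[y0:y0+110,x0:x0+130],None,fx=5,fy=5,interpolation=cv2.INTER_CUBIC))
plan(8,[625.7,231,150],100)
E
```

```text
fix [ -0.28 -27.05] 153.01146354934795 yaw 116.72008348473878 f [-0.11 -0.48] -0.7546079635349203 t 14.1 op 44.961882512395604 g 0.0
[array([241.91, 193.51]), array([271.57, 193.45]), array([271.23, 221.82]), array([242.35, 221.88])]
191 129
[0.135, 0.115, 0.002, 0.023, 0.139, 0.11, 0.002, 0.023, 0.143, 0.105, 0.002, 0.023, 0.147, 0.1, 0.002, 0.023, 0.151, 0.094, 0.002, 0.023, 0.154, 0.089, 0.002, 0.023, 0.157, 0.083, 0.002, 0.023, 0.16, 0.077, 0.002, 0.023] mm/row 26.65820786908354 deg/row -2.0898091720483123
```

View pics/w6c.png

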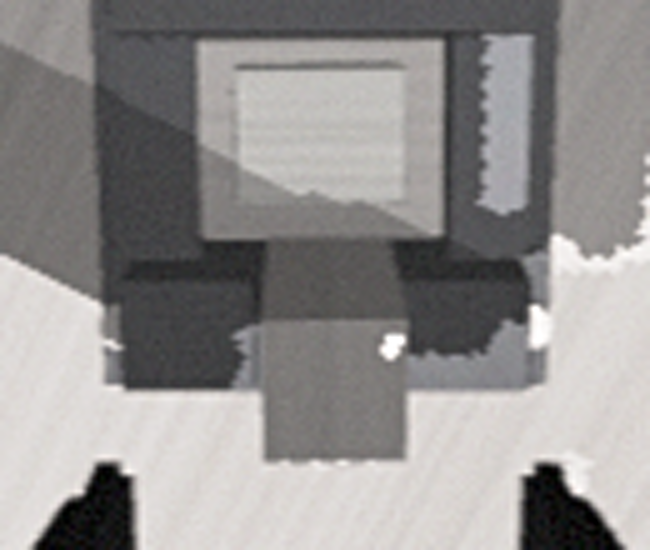

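The wedge stands upright in the keyway, its top edge at crop rows 320–460, with the insert beside it. Next is the plug.

```bash
python3 - <<'E'
from h import *
plan(6,[625.7,231,150],116.72)
E
```

```text
[0.18, 0.154, 0.003, 0.0, 0.18, 0.154, 0.003, 0.0, 0.18, 0.154, 0.003, 0.0, 0.18, 0.154, 0.003, 0.0, 0.18, 0.154, 0.003, 0.0, 0.18, 0.154, 0.003, 0.0] mm/row 35.54427715877805 deg/row 0.0002544372689167555
```

Call:
move_arm --moves '[0.18,0.154,0.003,0.0,0.18,0.154,0.003,0.0,0.18,0.154,0.003,0.0,0.18,0.154,0.003,0.0,0.18,0.154,0.003,0.0,0.18,0.154,0.003,0.0,0,0,0,0,0,0,0,0]'

```text
t: 15.15
eef_pos: [626.0, 230.3, 149.2]
tcp_rot: [-3.14, -0.0, 2.037]
ft_force: [-0.5, 0.4, 0.2]
opening: 0.475
grip_force: 0.0
```

```bash
python3 - <<'E'
from h import *
s=monitor.state();print(s["eef_pos"])
b,i=snap("wrist","w7")
print("pred",proj(i,[[625.7,231,95],[625.7,231,44]]))
hsv=cv2.cvtColor(b,cv2.COLOR_BGR2HSV);m=((hsv[...,0]>15)&(hsv[...,0]<35)&(hsv[...,1]>90)&(hsv[...,2]>170)).astype(np.uint8)*255
c=proj(i,[[625.7,231,95]])[0].astype(int);k=np.zeros_like(m);cv2.circle(k,tuple(int(v) for v in c),30,255,-1);m&=k
n,l,st,ce=cv2.connectedComponentsWithStats(m);
for q in range(1,n):
    if st[q,4]>60: print(st[q],ce[q],onplane(i,[ce[q]],95))
E
```

```text
[625.99 230.32 149.18]
pred [[256.63 207.51]
 [256.66 189.54]]
```

```bash
python3 - <<'E'
from h import *
b,i=load("w7");hsv=cv2.cvtColor(b,cv2.COLOR_BGR2HSV)
print(hsv[195:222:4,256].tolist());print(hsv[207,236:278:4].tolist())
m=((hsv[...,0]>12)&(hsv[...,0]<35)&(hsv[...,1]>110)).astype(np.uint8);m[:140]=0;m[260:]=0;m[:,:200]=0;m[:,310:]=0
print([(r,int(m[r].sum()),float(np.nonzero(m[r])[0].mean())) for r in range(150,250,4) if m[r].any()])
E
```

```text
[[18, 151, 135], [20, 153, 137], [19, 153, 138], [20, 165, 136], [19, 153, 132], [20, 148, 138], [17, 27, 198]]
[[6, 6, 223], [17, 10, 220], [18, 77, 152], [19, 146, 138], [19, 154, 136], [20, 165, 136], [18, 150, 141], [19, 153, 138], [20, 167, 130], [175, 7, 217], [176, 8, 219]]
[(166, 11, 257.0), (170, 22, 256.5), (174, 26, 256.5), (178, 28, 256.5), (182, 29, 257.0), (186, 30, 256.5), (190, 31, 256.0), (194, 29, 257.0), (198, 24, 256.5), (202, 24, 256.5), (206, 24, 256.5), (210, 23, 257.0), (214, 18, 256.5), (218, 7, 257.0), (230, 1, 209.0), (234, 2, 208.5), (238, 1, 203.0), (242, 1, 202.0), (246, 1, 308.0)]
```

Call:
move_arm --moves '[0.005,0,0.2,0,0,0,0.2,0,0,0,0.17,0,0,0,0.1,0,0,0,0,0]'

```text
t: 15.82
eef_pos: [625.9, 230.8, 48.9]
tcp_rot: [-3.14, -0.0, 2.036]
ft_force: [1.1, 0.3, 0.7]
opening: 0.472
grip_force: 0.0
```

Call:
move_arm --moves '[0,0,0,0,0,0,0,0,0,0,0,0,0,0,0,0]' --claw 0

```text
t: 16.32
eef_pos: [626.3, 231.6, 50.2]
tcp_rot: [3.141, 0.0, 2.037]
ft_force: [-0.3, -0.2, 5.2]
opening: 0.202
grip_force: 30.0
```

```bash
python3 - <<'E'
from h import *
s=monitor.state();print(s["eef_pos"],s["tcp_rot"],s["ft_force"])
b,i=load("w6")
# wedge top in w6 crop (5x, offset 191,129): z=25+75
for z in (98,100,102): print(z,[(onplane(i,[[191+u/5,129+v/5]],z)[0,:2]-TF)@RF for u,v in ((262,320),(407,320),(265,460),(406,460))])
E
```

```text
[626.34 231.57  50.2 ] [3.14 0.   2.04] [-0.28 -0.25  5.23]
98 [array([ -9.98, -15.19]), array([ 11.71, -15.23]), array([ -9.82, -37.56]), array([ 11.84, -37.61])]
100 [array([ -9.89, -14.61]), array([ 11.61, -14.65]), array([ -9.73, -36.79]), array([ 11.73, -36.83])]
102 [array([ -9.81, -14.03]), array([ 11.5 , -14.08]), array([ -9.65, -36.01]), array([ 11.62, -36.06])]
```

Call:
move_arm --moves '[0,0,0,0,0,0,0,0,0,0,0.019,0,0,0,0,0,0,0,0,0]' --claw 35

```text
t: 16.95
eef_pos: [626.1, 231.5, 46.6]
tcp_rot: [-3.141, 0.0, 2.037]
ft_force: [0.2, 0.2, 0.5]
opening: 0.37
grip_force: 0.0
```

Call:
move_arm --moves '[0,0,0,0,0,0,0,0,0,0,0,0,0,0,0,0]' --claw 0

```text
t: 17.45
eef_pos: [626.1, 231.5, 46.8]
tcp_rot: [-3.142, 0.0, 2.037]
ft_force: [-0.1, 0.1, 0.4]
opening: 0.201
grip_force: 30.0
```

Call:
move_arm --moves '[0,0,0,0,0,0,0,0,0,0,-0.16,0,0,0,0,0,0,0,0,0]' --claw 35

```text
t: 18.08
eef_pos: [625.9, 231.4, 70.2]
tcp_rot: [-3.141, 0.0, 2.037]
ft_force: [-1.0, -0.1, 0.2]
opening: 0.368
grip_force: 0.0
```

Call:
move_arm --moves '[0,0,0,0,0,0,0,0,0,0,0,0,0,0,0,0]' --claw 0

```text
t: 18.58
eef_pos: [625.9, 231.4, 70.3]
tcp_rot: [-3.141, -0.0, 2.037]
ft_force: [1.2, 0.3, -2.1]
opening: 0.193
grip_force: 30.0
```

Call:
move_arm --moves '[0,0,-0.1,0,0,0,-0.25,0,0,0,-0.25,0,0,0,-0.22,0,0,0,0,0,0,0,0,0]'

```text
t: 19.32
eef_pos: [625.6, 231.4, 192.9]
tcp_rot: [-3.14, -0.0, 2.037]
ft_force: [-0.3, -0.0, -3.0]
opening: 0.196
grip_force: 30.0
```

```bash
python3 - <<'E'
from h import *
fx();s=monitor.state()
b,i=snap("wrist","w8")
R=Rot.from_euler('xyz',s["tcp_rot"]).as_matrix()
tp=lambda x,y,z:proj(i,[s["eef_pos"]+R@np.array([x,y,z])])[0]
print("pred knob c",tp(0,0,-25),"bodytop c",tp(0,0,26),"bodytop edges",tp(-15,0,26),tp(15,0,26),tp(0,15,26),tp(0,-15,26),"bottom front",tp(15,0,70))
hsv=cv2.cvtColor(b,cv2.COLOR_BGR2HSV);m=((hsv[...,0]>12)&(hsv[...,0]<35)&(hsv[...,1]>110)).astype(np.uint8);m[:100]=0;m[300:]=0;m[:,:200]=0;m[:,310:]=0
print([(r,int(m[r].sum()),float(np.nonzero(m[r])[0].mean())) for r in range(150,270,3) if m[r].any()])
p=TF+RF@np.array([0.4,-26.0]);plan(6,[*p,194],116.72)
E
```

```text
fix [138.34 135.38] 192.88874503741712 yaw 116.71875498244927 f [-0.31  0.11] -2.9553891058219617 t 19.325 op 18.66007174342922 g 29.99951154459268
pred knob c [256.52 258.24] bodytop c [256.44 222.01] bodytop edges [256.42 242.52] [256.45 200.64] [278.83 222.01] [234.05 222.  ] bottom front [256.4  183.94]
[(186, 11, 256.0), (189, 23, 256.0), (192, 27, 256.0), (195, 32, 255.5), (198, 33, 256.0), (201, 35, 256.0), (204, 36, 256.5), (207, 37, 256.0), (210, 39, 256.0), (213, 39, 256.0), (216, 41, 256.0), (219, 43, 256.0), (222, 40, 256.55), (225, 33, 256.0), (228, 33, 256.0), (231, 33, 256.0), (234, 34, 255.1764705882353), (237, 27, 256.0), (240, 28, 256.92857142857144), (243, 39, 254.48717948717947), (246, 36, 256.72222222222223), (249, 39, 254.4102564102564), (252, 39, 257.35897435897436), (255, 37, 256.0), (258, 39, 254.51282051282053), (261, 38, 255.1578947368421), (264, 50, 258.0), (267, 44, 255.47727272727272)]
[-0.18, -0.153, -0.002, 0.0, -0.18, -0.153, -0.002, 0.0, -0.18, -0.153, -0.002, 0.0, -0.18, -0.153, -0.002, 0.0, -0.18, -0.153, -0.002, 0.0, -0.18, -0.153, -0.002, 0.0] mm/row 35.37509094005379 deg/row 0.0009474072699712602
```

Call:
move_arm --moves '[-0.18,-0.153,0,0.0,-0.18,-0.153,0,0.0,-0.18,-0.153,0,0.0,-0.18,-0.153,0,0.0,-0.18,-0.153,0,0.0,-0.18,-0.153,0,0.0,0,0,0,0,0,0,0,0]'

```text
t: 20.38
eef_pos: [575.9, 25.1, 193.0]
tcp_rot: [-3.141, -0.001, 2.037]
ft_force: [-0.1, 0.1, -2.9]
opening: 0.196
grip_force: 30.0
```

```bash
python3 -c "
from h import *
fx()"
```

```text
fix [  0.83 -26.16] 192.98354680976144 yaw 116.69539240259779 f [-0.05  0.17] -2.9004484258326197 t 20.375 op 18.6868375574061 g 29.999568429775536
```

Call:
move_arm --moves '[0,0,0.05,0,0,0,0.06,0,0,0,0.03,0,0,0,0,0]'

```text
t: 20.88
eef_pos: [575.8, 25.1, 172.2]
tcp_rot: [-3.141, -0.0, 2.037]
ft_force: [-0.2, -0.2, -1.5]
opening: 0.198
grip_force: 30.0
```

Call:
move_arm --moves '[0,0,0.02,0,0,0,0,0]'

```text
t: 21.12
eef_pos: [576.0, 24.9, 169.7]
tcp_rot: [-3.142, 0.0, 2.037]
ft_force: [0.1, -0.1, -3.2]
opening: 0.201
grip_force: 30.0
```

Call:
move_arm --moves '[0,0,0.014,0,0,0,0,0]'

```text
t: 21.38
eef_pos: [576.1, 24.8, 167.9]
tcp_rot: [3.141, 0.0, 2.037]
ft_force: [1.4, -0.5, 0.1]
opening: 0.198
grip_force: 30.0
```

Call:
move_arm --moves '[0,0,0.014,0,0,0,0,0]'

```text
t: 21.62
eef_pos: [576.0, 24.9, 165.6]
tcp_rot: [3.141, 0.0, 2.037]
ft_force: [-1.0, -0.3, 2.1]
opening: 0.197
grip_force: 30.0
```

Call:
move_arm --moves '[0,0,0.014,0,0,0,0,0]'

```text
t: 21.88
eef_pos: [576.3, 24.9, 164.0]
tcp_rot: [3.141, 0.001, 2.037]
ft_force: [-1.0, 0.0, 7.1]
opening: 0.194
grip_force: 30.0
```

Call:
move_arm --moves '[0,0,0.012,0,0,0,0,0]'

```text
t: 22.12
eef_pos: [577.1, 24.8, 163.7]
tcp_rot: [3.138, 0.002, 2.037]
ft_force: [-1.8, 0.5, 19.0]
opening: 0.195
grip_force: 30.0
```

Call:
move_arm --moves '[0,0,0.01,0,0,0,0,0]'

```text
t: 22.38
eef_pos: [578.0, 24.8, 163.3]
tcp_rot: [3.136, 0.004, 2.037]
ft_force: [-1.9, 0.7, 27.8]
opening: 0.196
grip_force: 30.0
```

Call:
move_arm --moves '[0,0,-0.06,0,0,0,0,0,0,0,0.056,0,0,0,0,0]'

```text
t: 22.88
eef_pos: [577.1, 24.8, 161.6]
tcp_rot: [3.139, 0.002, 2.037]
ft_force: [-0.4, 0.3, 15.4]
opening: 0.198
grip_force: 30.0
```

Call:
move_arm --moves '[0,0,-0.06,0,0,0,0,0,0,0,0.062,0,0,0,0,0]'

```text
t: 23.38
eef_pos: [576.2, 24.8, 160.2]
tcp_rot: [3.141, 0.0, 2.037]
ft_force: [-0.6, -0.2, 5.3]
opening: 0.196
grip_force: 30.0
```

Call:
move_arm --moves '[0,0,-0.06,0,0,0,0,0,0,0,0.06,0,0,0,0,0]'

```text
t: 23.88
eef_pos: [575.7, 24.9, 159.5]
tcp_rot: [-3.141, -0.0, 2.037]
ft_force: [0.2, 0.7, -2.4]
opening: 0.198
grip_force: 30.0
```

Call:
move_arm --moves '[0,0,-0.2,0,0,0,-0.05,0,0,0,0,0,0,0,0,0]'

```text
t: 24.38
eef_pos: [575.6, 24.9, 196.9]
tcp_rot: [-3.14, -0.001, 2.037]
ft_force: [-0.7, -0.1, -2.6]
opening: 0.195
grip_force: 30.0
```

```bash
python3 -c "
from h import *
fx();print(monitor.state()['tcp_rot'])"
```

```text
fix [  0.48 -26.22] 196.94401375962494 yaw 116.71996070957869 f [-0.66  0.23] -2.594247059054239 t 24.375 op 18.547601044175877 g 29.99979189131409
[-3.14 -0.    2.04]
```

```bash
python3 - <<'E'
from h import *
s=monitor.state()
b,i=snap("wrist","w9")
b8,i8=load("w8")
h=lambda b:(lambda q:((q[...,0]>12)&(q[...,0]<35)&(q[...,1]>110)))(cv2.cvtColor(b,cv2.COLOR_BGR2HSV))
for q in (b8,b):
    m=h(q);print([int(m[r,215:298].sum()) for r in range(178,266,2)])
R=Rot.from_euler('xyz',s["tcp_rot"]).as_matrix()
tp=lambda x,y,z:proj(i,[s["eef_pos"]+R@np.array([x,y,z])])[0]
print("row shift per 3 mm up: body front edge",tp(15,0,26),tp(15,0,23),"bottom",tp(15,0,70),tp(15,0,67),"tilt x",[int(np.nonzero(h(b)[r,215:298])[0].mean()+215) for r in range(190,240,6)])
E
```

```text
[0, 0, 0, 0, 11, 19, 25, 27, 31, 33, 33, 35, 35, 36, 37, 38, 39, 39, 41, 41, 42, 43, 40, 35, 33, 33, 33, 35, 34, 29, 26, 28, 38, 37, 36, 41, 39, 39, 37, 40, 39, 39, 40, 50]
[0, 0, 0, 0, 10, 17, 24, 27, 31, 33, 33, 35, 35, 37, 38, 38, 38, 40, 41, 41, 42, 43, 41, 37, 34, 33, 33, 33, 33, 33, 29, 27, 27, 33, 37, 36, 40, 37, 39, 40, 39, 43, 40, 53]
row shift per 3 mm up: body front edge [256.51 200.69] [256.51 202.08] bottom [256.46 183.98] [256.46 184.93] tilt x [253, 253, 253, 253, 254, 254, 256, 256, 254]
```

```bash
python3 - <<'E'
from h import *
plan(6,[625.7,231,196],116.72)
E
```

```text
[0.18, 0.153, 0.001, 0.0, 0.18, 0.153, 0.001, 0.0, 0.18, 0.153, 0.001, 0.0, 0.18, 0.153, 0.001, 0.0, 0.18, 0.153, 0.001, 0.0, 0.179, 0.153, 0.001, 0.0] mm/row 35.347906334764005 deg/row 0.0006981714280603531
```

Call:
move_arm --moves '[0.18,0.153,0,0.0,0.18,0.153,0,0.0,0.18,0.153,0,0.0,0.18,0.153,0,0.0,0.18,0.153,0,0.0,0.18,0.153,0,0.0,0,0,0.2,0,0,0,0.25,0,0,0,0.2,0,0,0,0.11,0]'

```text
t: 25.68
eef_pos: [625.4, 231.3, 81.7]
tcp_rot: [-3.139, -0.001, 2.037]
ft_force: [0.5, 0.6, -2.4]
opening: 0.195
grip_force: 30.0
```

Call:
move_arm --moves '[0,0,0.04,0,0,0,0,0]'

```text
t: 25.92
eef_pos: [626.4, 231.5, 78.3]
tcp_rot: [3.141, 0.0, 2.037]
ft_force: [-0.5, -0.4, -1.9]
opening: 0.196
grip_force: 30.0
```

Call:
move_arm --moves '[0,0,0.01,0,0,0,0,0]'

```text
t: 26.18
eef_pos: [626.4, 231.5, 77.2]
tcp_rot: [3.141, 0.0, 2.037]
ft_force: [0.1, 0.3, -1.9]
opening: 0.196
grip_force: 30.0
```

Call:
move_arm --moves '[0,0,0.01,0,0,0,0,0]'

```text
t: 26.42
eef_pos: [626.1, 231.5, 75.0]
tcp_rot: [-3.142, 0.0, 2.037]
ft_force: [-0.3, 0.9, -2.7]
opening: 0.197
grip_force: 30.0
```

Call:
move_arm --moves '[0,0,0.02,0,0,0,0,0]'

```text
t: 26.68
eef_pos: [626.0, 231.5, 71.6]
tcp_rot: [-3.141, -0.0, 2.037]
ft_force: [0.0, 0.9, -3.3]
opening: 0.198
grip_force: 30.0
```

Call:
move_arm --moves '[0,0,0.01,0,0,0,0,0]'

```text
t: 26.92
eef_pos: [626.1, 231.5, 70.3]
tcp_rot: [-3.141, 0.0, 2.037]
ft_force: [0.3, 1.6, -3.6]
opening: 0.193
grip_force: 30.0
```

Call:
move_arm --moves '[0,0,0.01,0,0,0,0,0]'

```text
t: 27.18
eef_pos: [626.1, 231.5, 68.8]
tcp_rot: [-3.141, 0.0, 2.037]
ft_force: [-0.1, 0.9, -2.7]
opening: 0.195
grip_force: 30.0
```

Call:
move_arm --moves '[0,0,0.01,0,0,0,0,0]'

```text
t: 27.42
eef_pos: [626.1, 231.5, 67.3]
tcp_rot: [-3.141, 0.0, 2.037]
ft_force: [-0.3, -0.2, -2.4]
opening: 0.196
grip_force: 30.0
```

Call:
move_arm --moves '[0,0,0.01,0,0,0,0,0]'

```text
t: 27.68
eef_pos: [626.3, 231.5, 66.2]
tcp_rot: [3.141, 0.0, 2.037]
ft_force: [-1.1, -0.1, 0.8]
opening: 0.197
grip_force: 30.0
```

Call:
move_arm --moves '[0,0,0.01,0,0,0,0,0]'

```text
t: 27.92
eef_pos: [626.8, 231.7, 66.1]
tcp_rot: [3.139, 0.001, 2.037]
ft_force: [-1.1, -0.1, 10.7]
opening: 0.197
grip_force: 30.0
```

Call:
move_arm --moves '[0,0,-0.01,0,0,0,0,0]'

```text
t: 28.18
eef_pos: [626.3, 231.5, 66.2]
tcp_rot: [3.141, 0.0, 2.037]
ft_force: [-0.6, -0.1, 3.8]
opening: 0.196
grip_force: 30.0
```

Call:
move_arm --moves '[0,0,0,0,0,0,0,0,0,0,0,0]' --claw 45

```text
t: 28.55
eef_pos: [626.1, 231.5, 65.8]
tcp_rot: [-3.141, 0.0, 2.037]
ft_force: [-0.5, -0.3, -0.0]
opening: 0.445
grip_force: 0.0
```

Call:
move_arm --moves '[0,0,-0.1,0,0,0,-0.2,0,0,0,-0.25,0,0,0,0,0,-0.18,-0.153,0,0,-0.18,-0.153,0,0,-0.18,-0.153,0,0,-0.18,-0.153,0,0,-0.18,-0.153,0,0,-0.18,-0.153,0,0]'

```text
t: 29.8
eef_pos: [575.4, 23.8, 148.3]
tcp_rot: [-3.141, -0.0, 2.037]
ft_force: [-0.4, -0.4, 0.1]
opening: 0.473
grip_force: 0.0
```

Call:
move_arm --moves '[0,0,0,0,0,0,0,0]'

```text
t: 30.05
eef_pos: [576.1, 25.2, 148.4]
tcp_rot: [-3.142, -0.0, 2.037]
ft_force: [-0.1, -0.1, -0.6]
opening: 0.472
grip_force: 0.0
```

```bash
python3 - <<'E'
from h import *
fx();b,i=snap("wrist","w10")
g=cv2.cvtColor(b,cv2.COLOR_BGR2GRAY).astype(int)
b6,i6=load("w6");g6=cv2.cvtColor(b6,cv2.COLOR_BGR2GRAY).astype(int)
for nm,G,I in (("before",g6,i6),("after",g,i)):
  for x in (-18,-16,17,19):
    ys=np.arange(-26,28,1.0);P=[[*(TF+RF@np.array([x,y])),46] for y in ys]
    uv=proj(I,P).astype(np.float32);v=cv2.remap(G.astype(np.float32),uv[:,0].reshape(-1,1),uv[:,1].reshape(-1,1),cv2.INTER_LINEAR).ravel()
    print(nm,x,"y-26:",v[:20].astype(int),"y14:",v[40:].astype(int))
q=onplane(i,[[256,200]],93);ys=np.arange(-48,-5,1.0)
uv=proj(i,[[*(TF+RF@np.array([0.4,y])),93] for y in ys]).astype(np.float32);print("wedge top y-48",cv2.remap(g.astype(np.float32),uv[:,0].reshape(-1,1),uv[:,1].reshape(-1,1),1).ravel().astype(int))
t,it=snap("top","t2");print("plug pred",proj(it,[[625.7,231,95],[625.7,231,0]]))
hs=cv2.cvtColor(t,cv2.COLOR_BGR2HSV);m=(hs[...,0]>14)&(hs[...,0]<30)&(hs[...,1]>140);m[:160]=0;m[200:]=0;m[:,:160]=0;m[:,200:]=0
y,x=np.nonzero(m);print("plug mask",x.min(),x.max(),y.min(),y.max(),len(x))
E
```

```text
fix [  1.03 -26.2 ] 148.4255014224915 yaw 116.69703026628349 f [-0.15 -0.02] -0.5502375771026995 t 30.05 op 44.909136233460316 g 0.0
before -18 y-26: [ 67  72  70  63  50  49  48  47  44  46  41  56 125 126 124 125 126 126
 126 123] y14: [171 170 171 171 173 172 174 141  80  74  84  84  86  84]
before -16 y-26: [ 63  65  67  58  46  42  44  47  49  50  38  55 122 128 126 125 124 126
 133 137] y14: [186 181 150 136 168 172 169 142  77  77  87  85  87  89]
before 17 y-26: [ 64  66  67  65  51  45  43  48  42  51  44  52 106 141 158 159 162 160
 162 163] y14: [165 167 168 164 165 168 170 148  81  74  88  87  86  90]
before 19 y-26: [ 67  67  68  62  48  46  49  49  46  45  46  56 110 161 158 159 161 161
 161 162] y14: [165 168 166 162 163 165 166 144  77  75  87  87  83  87]
after -18 y-26: [ 67  65  64  61  48  44  46  47  48  49  46  44  65 126 122 122 126 128
 127 127] y14: [165 167 157 161 170 172 169 169 117  81  84  86  85  86]
after -16 y-26: [ 67  64  65  64  50  41  42  46  46  43  44  44  64 123 126 127 126 126
 120 126] y14: [189 187 183 148 139 173 171 168 117  79  84  83  84  83]
after 17 y-26: [ 64  67  68  63  49  46  43  44  48  48  47  42  73 127 121 128 151 160
 160 161] y14: [165 167 170 166 163 167 168 166 115  83  87  86  84  85]
after 19 y-26: [ 66  65  69  64  48  41  43  46  49  49  45  41  72 120 130 149 157 158
 158 160] y14: [165 170 173 168 169 168 166 165 118  78  85  84  86  86]
wedge top y-48 [218 219 218 218 217 215 216 214 209 221 229 231 125 113 119 119 117 118
 118 119 120 115 118 120 120 117 120 120 121 120 120 123 119 123 103  83
  86  85  87  85  86  86  86]
plug pred [[176.02 173.55]
 [181.75 180.93]]
plug mask 174 174 173 173 1
```

```bash
python3 - <<'E'
from h import *
t=cv2.imread("pics/t2.png");t0=cv2.imread("pics/top0.png")
b,i=snap("side","s2");s0=cv2.imread("pics/side0.png")
print("pred",proj(i,[[625.7,231,95],[625.7,231,0],[625.7,231,22]]))
for nm,a,(x0,x1,y0,y1) in (("top0",t0,(160,200,155,200)),("top",t,(160,200,155,200)),("side0",s0,(215,265,120,170)),("side",b,(215,265,120,170))):
    h=cv2.cvtColor(a,cv2.COLOR_BGR2HSV)[y0:y1,x0:x1];m=(h[...,0]>10)&(h[...,0]<35)&(h[...,1]>90);y,x=np.nonzero(m)
    print(nm,len(x),(x.min()+x0,x.max()+x0,y.min()+y0,y.max()+y0,x.mean()+x0,y.mean()+y0) if len(x) else a[(y0+y1)//2,(x0+x1)//2])
E
```

```text
pred [[238.38 131.02]
 [238.47 155.24]
 [238.45 149.87]]
top0 43 (np.int64(173), np.int64(182), np.int64(172), np.int64(182), np.float64(177.18604651162792), np.float64(175.74418604651163))
top 49 (np.int64(173), np.int64(183), np.int64(172), np.int64(182), np.float64(177.3877551020408), np.float64(176.3877551020408))
side0 117 (np.int64(235), np.int64(241), np.int64(130), np.int64(156), np.float64(238.39316239316238), np.float64(145.18803418803418))
side 87 (np.int64(235), np.int64(264), np.int64(120), np.int64(156), np.float64(245.64367816091954), np.float64(145.77011494252872))
```

Call:
move_arm --moves '[0,0,-0.2,0,0,0,-0.2,0,0,0,0,0,0,0,0,0]'

```text
t: 30.7
eef_pos: [575.7, 25.4, 207.7]
tcp_rot: [-3.141, -0.0, 2.038]
ft_force: [-0.5, 0.2, -0.6]
opening: 0.477
grip_force: 0.0
```

```bash
python3 -c "
from h import *
fx();print(order.job_done())"
```

```text
fix [  0.78 -25.84] 207.70756264951922 yaw 116.75791519181787 f [-0.36  0.4 ] -0.6032204913865654 t 30.7 op 45.404523423746404 g 0.0
the job is handed in; nothing more can be done
None
```

I handed the job in at 30.7 s: the pin was pushed fully in and released, the insert measures hard against the far wall, the wedge stopped at about 18 mm toe height (inside the 17–19 mm jam range), and the plug is back upright where it started; the first tap reached about 31 N, above the suggested 15–20 N.

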